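# Free a jammed reject tub from the pass tub at a board test bench

### The job

The red reject tub has jammed inside the black tub, and a straight pull just brings the black tub up with it. Take the red tub by its rim and work it out with a twist as you pull, so that the black tub stays down in its aluminium holder; then set the red tub down upright in the red reject tray (do not drop it) and let go, leaving the other things on the bench where they are.

Things in the scene. Friction and masses are not known exactly. Their poses are not given: they have to be found in the camera images.
- red_tub_center (a point): Red open-topped round plastic tub, 125 mm tall, 0.1 to 0.16 kg, standing jammed in the black tub, its underside on that tub's inside floor. This point: on its axis, half-way up, 62.5 mm below its rim; z along the axis to the mouth. Wall tapers to 57 mm diameter at the foot, with a 60 mm stacking band 8 to 34 mm above the underside; inside floor 38 mm above the underside.
- red_tub_rim (a point): Centre of the red tub's mouth, on its axis, level with the rim. The rim collar is a straight cylinder, 66 mm outside and 57 mm inside diameter, 30 mm tall: the top 30 mm of the tub. At the start the top 46 mm of the tub stand above the black tub's lip.
- black_tub: Black round tub on a square weighted foot (96 x 96 x 8 mm), 90.5 mm tall, 84 mm outside diameter at its lip, 0.49 to 0.67 kg (hidden); loose, it only stands in the holder. Origin at the centre of its underside, z up along its axis; its inside floor is 12 mm above the origin.
- black_tub_ribs (a point): Point on the black tub's axis 30 mm above its underside, amid four springy ribs that bite on the red tub's stacking band. Their friction (hidden, 12 to 22 N in all) resists lifting and turning; while the red tub turns, friction is spent on the turning and a slow pull of a few newtons raises it. It is free after rising 10 to 24 mm (hidden) in the black tub, wholly out after 80 mm.
- holder: Fixed aluminium holder on the bench, 119 mm square: a 4 mm plate with a raised square kerb, 16 mm high over all, 99 mm inside, that keeps the black tub's foot from turning; the black tub can still be lifted out of it. Origin at the centre of its underside, on the bench; the black tub stands 4 mm above it.
- reject_tray: Fixed shallow red tray with a pinkish floor, 190 mm (its x) x 140 mm (its y), walls 26 mm high and 4 mm thick with a rim flange that makes it 210 x 160 mm over all; its flat floor is 4 mm above the bench and 182 x 132 mm. Origin at the centre of its underside, on the bench; z up.
- power_board: Loose green power-supply board with tall components, 95 x 150 mm and 28 mm high, lying beyond the middle of the bench; origin at the centre of its underside. Bystander.
- screwdriver: Loose orange-handled screwdriver, 190 mm long, lying along its x between the holder and the tray; origin at the underside, at its middle. Bystander.
- spray_bottle: Loose white bottle with a blue cap, 52 mm diameter, 150 mm tall, standing towards the back left; origin at the centre of its underside. Bystander.
- tape_roll: Loose yellow tape roll, 90 mm diameter, 24 mm high, lying flat towards the back right; origin at the centre of its underside. Bystander.
- scanner: Loose dark bar-code scanner lying on its side at the near right, about 110 x 140 mm and 38 mm high; origin at its underside near its head. Bystander.
- multimeter: Loose yellow hand multimeter lying on its back at the left, 185 x 88 mm and 47 mm high; origin at the centre of its underside. Bystander.
Not all that is in view belongs to the job. Of the things that look like the holder, take the one that is farthest from the robot's base at the start.

How it is judged:
On the way:
1. the red tub is drawn wholly out of the black tub, which is still down in its holder (z of red_tub_center in the frame of black_tub above 0.155 m and z of black_tub in the frame of holder below 0.008 m and angle between black_tub's own z axis and vertical below 0.06 rad), for 0.1 s.
At the end, for the whole second after the job is handed in: The red tub stands upright (within 3 degrees) and at rest on the floor of the red tray; the black tub stands upright, fully down in its holder (within 4 mm in height, 6 mm sideways) (x of red_tub_center in the frame of reject_tray between -0.066 and 0.066 m and y of red_tub_center in the frame of reject_tray between -0.041 and 0.041 m and z of red_tub_center in the frame of reject_tray between 0.06 and 0.071 m and angle between each of red_tub_center, black_tub's own z axis and vertical below 0.06 rad and linear speed of red_tub below 0.02 m/s and horizontal distance between black_tub and holder below 0.006 m and z of black_tub in the frame of holder below 0.008 m); the robot touches nothing.
It fails at once if the black tub comes up out of its holder (lifted more than 15 mm) (z of black_tub in the frame of holder above 0.019 m).
It fails at once if the red tub is dropped: out of the black tub, let go while it is more than 15 mm above the tray's floor (z of red_tub_center in the frame of black_tub above 0.155 m and height (world z) of red_tub_center above 0.0815 m and contact force between the fingers and red_tub below 0.01 N).
It fails at once if a bystander is moved more than 30 mm (distance of any of power_board, screwdriver, spray_bottle, tape_roll, scanner, multimeter from where it was at the start of the episode above 0.03 m).
It also fails if it takes over 61 s, if anything falls off the work surface, if the arm or the gripper's body presses on something with over 40 N, if the wrist force passes 120 N, or if a joint passes its speed limit or range.

### The arm

A 7-joint arm with a two-finger parallel gripper is mounted at the origin on the work surface. World frame = base frame: x ahead of the robot, y to its left, z up, the work surface at z = 0. Lengths are in m, angles in rad, forces in N, time in s.
With the tool pointing down it reaches from about 0.35 to 0.9 m from the base axis. Payload 8.1 kg.
Tool frame: the origin (TCP) lies between the finger pads; the fingertips stand ahead of it and the grasp point (between the pads) is the TCP (arm.nose_length is the z of the fingertips in the tool frame, in m); z points along the fingers, y is the line along which they close (so a half turn about z gives the same grasp; the last joint's range is limited). The gripper opens to 92 mm and grips with 3 to 60 N. Pads are 19 mm wide; open, the fingers measure 130 mm over their backs; the gripper's body (75 mm by 190 mm) begins 47 mm behind the grasp point.
Start: joints at [1.119, 0.434, 0.025, 1.573, -0.012, 1.134, -0.075], TCP at [0.214, -0.587, 0.246] pointing down, gripper open.
Joint ranges: [-2.62, 2.62], [-0.44, 2.09], [-1.27, 1.32], [0.08, 2.57], [-1.32, 4.46], [0.12, 2], [-2.74, 2.74]. Speed limits (rad/s): [2.22, 2.22, 3.01, 3.01, 3.14, 3.14, 3.14].

### API

Orientations are given as a rotation vector (axis times angle).
In Python, from cell import sensors, optics, arm gives the robot as it stands.
- The arm moves only by the tool arm_command, never from a script. Its argument "deltas" is one flat list of numbers, 7 for each row, row after row: the turn, a rotation vector about the world's x, y, z as a fraction of full scale, then the shift along the world's x, y, z as a fraction of full scale, then the finger opening in mm, from 0 to 91.8. In form: [wx, wy, wz, dx, dy, dz, fingers, wx, wy, wz, dx, dy, dz, fingers, ...]. A call has 1 to 20 rows; each row is the pose to reach, as a shift and turn from the pose commanded when the call began; what a row does not reach only later rows make up. Full scale, the value 1, is 1 m for a shift and 90 degrees for a turn. A row lasts 1/10 s, in which the tool goes at most 50 mm and 8.59 degrees, less where a joint would pass 70% of its speed; a pose out of reach is approached as far as the arm can. A call with a number of a shift or a turn outside -1 to 1 is refused whole. A call with a gripper value outside its range is refused whole. The fingers move at their own pace and stop on an object; "force" is the grip in N (left out, the last holds). Time passes only in rows, so rows that repeat a pose let the fingers close. It gives the time, the measured TCP pose, the force, the opening and the grip force at its end, in the units of the state.
- sensors.observe(): the state, without advancing time (a new reading comes with each control period).
- optics.get_image(name): name is "side" or "top" or "wrist"; returns the picture (480x640x3 uint8, blue, green, red); there is no depth.
- optics.calibration(name): a dict with "camera_matrix" (3x3 intrinsics, pixels), "rvec" (rotation vector, rad) and "tvec" (3), from world to camera coordinates, as OpenCV has them. Camera axes: x right, y down, z forward; pixel columns grow to the right and rows downward; lengths in m; the calibration is good to about 2 mm. A picture is of the moment at which its call begins: read the wrist's pose just before it. calibration takes no time and is no camera call; for the wrist camera it gives the pose at the moment of the call.
- arm.sign_off(): hands the job in; it is judged then, once.
The state is a dict: "clock": time; "joints": joint angles; "dq": joint speeds; "joint_efforts": joint torques, N m; "position": TCP position; "ee_rot": TCP orientation; "force": force on the tool from outside, world axes, zero at the start; "ft_torque": the same for the moment, N m; "width": opening from 0.0 (shut) to 1.0 (fully open); "gripper_force": force on a finger pad.
Only numpy, scipy, OpenCV 4.12 (cv2) and the standard library are available. Lean on these libraries where they do the work, as an engineer would, in place of code of your own. Each camera call takes 0.05 s, during which the arm holds its last target. There are 200 camera calls.

## Working session

There is one attempt and no reset: what is moved stays moved. The work goes in short steps, Python scripts to look and compute and a tool call to move; the robot and the scene stay as the last step left them, time stands still between calls to the robot, and variables do not carry over. Pictures are saved under pics/ and viewed, at most 10 in all, crops included, and the job is handed in when it is done.

Besides the shell and the picture viewer there is one more tool, called after "Call:" as a command line: name --argument value ..., lists and objects as JSON in quotes. arm_command: Moves the arm, as the interface text tells. Its arguments: {"type":"object","properties":{"deltas":{"type":"array","items":{"type":"number"}},"force":{"type":"number"}},"required":["deltas"]}

```bash
mkdir -p pics
python3 - <<'E'
from cell import sensors,optics,arm
import cv2
s=sensors.observe();print({k:s[k] for k in('clock','position','ee_rot','width','force')},arm.nose_length)
for n in('top','side'):
    cv2.imwrite(f'pics/{n}0.png',optics.get_image(n));print(n,optics.calibration(n))
E
```

```text
{'clock': 0.0, 'position': array([ 0.21339189, -0.58694905,  0.24495799]), 'ee_rot': array([-3.09250045e+00, -5.44706138e-01,  6.10678632e-04]), 'width': 1.0003762506143372, 'force': array([0.10451002, 0.30069933, 0.34852925])} 0.019
top {'camera_matrix': array([[616.29259222,   0.        , 330.95476024],
       [  0.        , 616.29259222, 244.20163898],
       [  0.        ,   0.        ,   1.        ]]), 'rvec': array([ 2.15068617, -2.04748206,  0.23242067]), 'tvec': array([0.03484073, 0.50597243, 1.42862865])}
side {'camera_matrix': array([[567.89294591,   0.        , 316.67652129],
       [  0.        , 567.89294591, 242.67877887],
       [  0.        ,   0.        ,   1.        ]]), 'rvec': array([ 1.01754136, -2.38898367,  1.09570535]), 'tvec': array([0.39690142, 0.31198464, 1.39253685])}
```

View pics/top0.png

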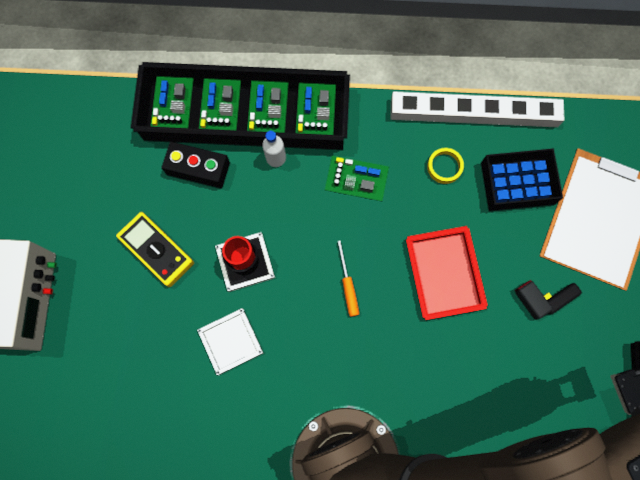

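View pics/side0.png

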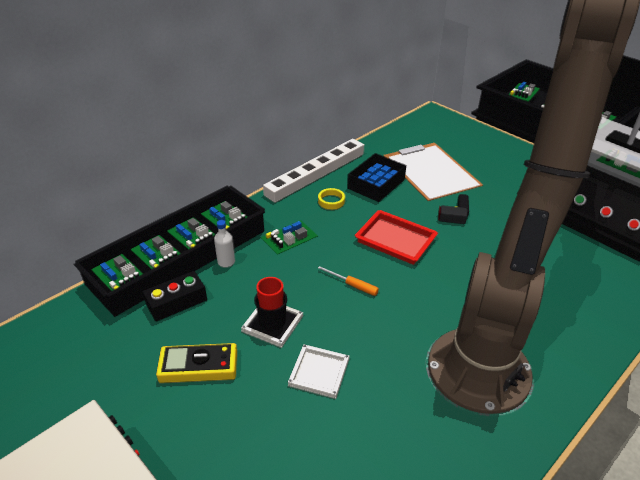

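The tub to take is red, at top (238,250), in the far holder; the near white holder (230,341) is empty. The tray is at top (446,272), with the screwdriver between it and the holder. In the side view the tub is at (270,292) and the tray at (397,237). I'll measure these points next.

```bash
cat > h.py <<'E'
import cv2,numpy as np
from cell import sensors,optics,arm
def rays(n,px,z,cal=None):
    c=cal or optics.calibration(n);R=cv2.Rodrigues(np.array(c['rvec']))[0];C=-R.T@np.array(c['tvec']).ravel()
    p=cv2.undistortPoints(np.float64(px).reshape(-1,1,2),c['camera_matrix'],None)[:,0]
    d=np.c_[p,np.ones(len(p))]@R
    return (C+d*((z-C[2])/d[:,2])[:,None])[:,:2],C
def red(im):
    h=cv2.cvtColor(im,cv2.COLOR_BGR2HSV)
    return ((h[...,1]>110)&(h[...,2]>50)&((h[...,0]<9)|(h[...,0]>171))).astype(np.uint8)
def cnts(m,x0,y0,x1,y1):
    k=np.zeros_like(m);k[y0:y1,x0:x1]=m[y0:y1,x0:x1]
    return max(cv2.findContours(k,cv2.RETR_EXTERNAL,cv2.CHAIN_APPROX_NONE)[0],key=cv2.contourArea)[:,0]
E
python3 - <<'E'
from h import *
from scipy.optimize import least_squares
for n,b,t in(('top',(205,225,272,285),(395,215,500,330)),('side',(250,270,295,320),(345,205,445,270))):
    im=cv2.imread(f'pics/{n}0.png');m=red(im)
    P,C=rays(n,cnts(m,*b),.141)
    c=P.mean(0);u=(c-C[:2])/np.linalg.norm(c-C[:2])
    # rim outline: the half away from the camera
    for _ in range(3):
        Q=P[(P-c)@u>0.1*.033]
        f=least_squares(lambda v:np.hypot(*(Q-v[:2]).T)-v[2],[*c,.033],loss='soft_l1',f_scale=.001)
        g=least_squares(lambda v:np.hypot(*(Q-v).T)-.033,c,loss='soft_l1',f_scale=.001);c=g.x
    print(n,'rim',c,'free fit',f.x,len(Q))
    T,_=rays(n,cnts(m,*t),.026)
    print('tray',cv2.minAreaRect(T.astype(np.float32)))
im=cv2.imread('pics/top0.png');w=((im.min(2)>150)*1).astype(np.uint8)
H,_=rays('top',cnts(w,205,225,285,295),.016);print('holder',cv2.minAreaRect(H.astype(np.float32)))
E
```

```text
top rim [0.46046056 0.27165028] free fit [0.45972521 0.27101256 0.03375874] 40
tray ((0.4556465148925781, -0.22322064638137817), (0.21085678040981293, 0.16132718324661255), 13.270990371704102)
side rim [0.46291061 0.26860325] free fit [0.46330969 0.26829765 0.03259413] 31
tray ((0.45568522810935974, -0.22132255136966705), (0.2119382917881012, 0.17751507461071014), 13.24218463897705)
holder ((0.46068280935287476, 0.2715882658958435), (0.11987647414207458, 0.11984947323799133), 19.947895050048828)
```

Call:
arm_command --deltas '[0,0,0,0.25,0.2,0,91.8,0,0,0,0.25,0.2,0,91.8,0,0,0,0.25,0.2,0,91.8,0,0,0,0.25,0.2,0,91.8,0,0,0,0.25,0.2,0,91.8,0,0,0,0.25,0.2,0,91.8,0,0,0,0.25,0.2,0,91.8,0,0,0,0.247,0.857,0,91.8,0,0,0,0.247,0.857,0,91.8,0,0,0,0.247,0.857,0,91.8,0,0,0,0.247,0.857,0,91.8,0,0,0,0.247,0.857,0,91.8,0,0,0,0.247,0.857,0,91.8,0,0,0,0.247,0.857,0,91.8,0,0,0,0.247,0.857,0,91.8,0,0,0,0.247,0.857,0,91.8,0,0,0,0.247,0.857,0,91.8,0,0,0,0.247,0.857,0,91.8,0,0,0,0.247,0.857,0,91.8,0,0,0,0.247,0.857,0,91.8]'

```text
clock: 2.1
position: [0.4602, 0.2644, 0.2456]
ee_rot: [3.094, 0.544, -0.0]
force: [1.1, -1.7, 0.6]
width: 1.001
gripper_force: 0.0
```

Run:
```python
from h import *
s=sensors.observe();print(s['clock'],s['joints'],s['position'],s['ee_rot'],s['force'])
c=optics.calibration('wrist');cv2.imwrite('pics/w1.png',optics.get_image('wrist'));print(c)
```

```text
2.1 [-0.2994108   0.3184447  -0.41513988  1.77557333  0.14412286  1.07766521
 -1.98689465] [0.46020721 0.26437486 0.2455931 ] [ 3.09371766e+00  5.44403818e-01 -1.75891977e-04] [ 1.06659626 -1.70914425  0.60405017]
{'camera_matrix': array([[353.99042115,   0.        , 324.81039201],
       [  0.        , 353.99042115, 237.14330318],
       [  0.        ,   0.        ,   1.        ]]), 'rvec': array([-2.39713181,  1.68009707,  0.21017815]), 'tvec': array([0.09042106, 0.47549248, 0.51792012])}
```

View pics/w1.png

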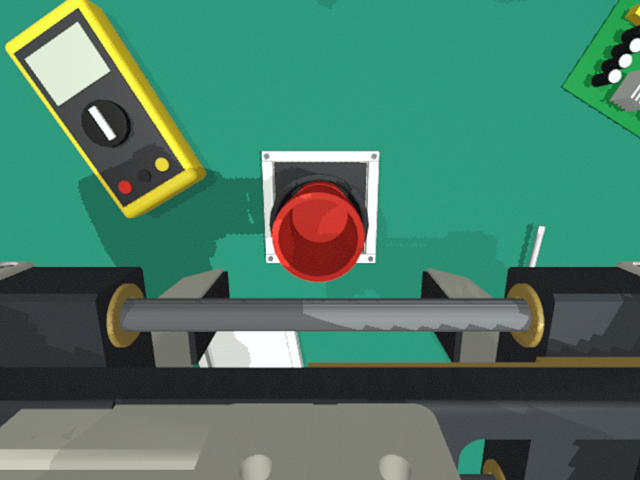

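The wrist view shows the rim circle centred near (318,237), with its near edge at row 282. It lies between the fingers' columns, with nothing in the way. I'll refine the rim centre from this image.

Run:
```python
from h import *
from scipy.optimize import least_squares
m=red(cv2.imread('pics/w1.png'))
P,C=rays('wrist',cnts(m,255,150,385,290),.141)
print(C,P.min(0),P.max(0))
c=np.array([.461,.2705]);u=(c-C[:2])/np.linalg.norm(c-C[:2])
for s in(1,-1):
  c=np.array([.461,.2705])
  Q=P[s*((P-c)@u)>0.005]
  f=least_squares(lambda v:np.hypot(*(Q-v[:2]).T)-v[2],[*c,.033],loss='soft_l1',f_scale=.001);print(s,f.x,f.cost,len(Q))
```

```text
[0.52074821 0.29624655 0.38368255] [0.42732184 0.24752232] [0.50006066 0.31349342]
1 [0.45966275 0.28013781 0.03208686] 3.940184924316521e-06 104
-1 [0.46665    0.28258244 0.03111931] 0.00010454277637196039 134
```

The arm was still settling when I took that picture, so the calibration doesn't match it. I'll take it again at rest.

Run:
```python
from h import *
from scipy.optimize import least_squares
optics.get_image('wrist');optics.get_image('wrist')
cal=optics.calibration('wrist');m=red(optics.get_image('wrist'))
s=sensors.observe();print(s['position'],s['dq'].max(),s['joints'][6])
P,C=rays('wrist',cnts(m,250,140,390,290),.141,cal)
c=np.array([.461,.2705]);u=(c-C[:2])/np.linalg.norm(c-C[:2])
Q=P[((P-c)@u)>0.005]
f=least_squares(lambda v:np.hypot(*(Q-v[:2]).T)-v[2],[*c,.033],loss='soft_l1',f_scale=.001);print(f.x,f.cost,len(Q))
```

```text
[0.45991161 0.26358063 0.24517361] 0.04277813504800658 -1.9818587285731029
[0.46148933 0.26948636 0.03174074] 2.7240157020015993e-06 109
```

Call:
arm_command --deltas '[0,0,0,0.001,0.0065,-0.03,91.8,0,0,0,0.001,0.0065,-0.06,91.8,0,0,0,0.001,0.0065,-0.08,91.8,0,0,0,0.001,0.0065,-0.1,91.8,0,0,0,0.001,0.0065,-0.11,91.8,0,0,0,0.001,0.0065,-0.12,91.8,0,0,0,0.001,0.0065,-0.12,91.8,0,0,0,0.001,0.0065,-0.12,91.8]'

```text
clock: 3.1
position: [0.462, 0.269, 0.1262]
ee_rot: [-3.094, -0.544, -0.001]
force: [-0.4, 0.4, -0.1]
width: 1.001
gripper_force: 0.0
```

Call:
arm_command --deltas '[0,0,0,0,0,0,60,0,0,0,0,0,0,60,0,0,0,0,0,0,60,0,0,0,0,0,0,60,0,0,0,0,0,0,60,0,0,0,0,0,0,60,0,0,0,0,0,0,60,0,0,0,0,0,0,60]' --force 55

```text
clock: 3.9
position: [0.4616, 0.2697, 0.1261]
ee_rot: [-3.093, -0.545, -0.001]
force: [-1.2, 2.6, 5.6]
width: 0.706
gripper_force: 55.0
```

Run:
```python
from h import *
s=sensors.observe();print({k:s[k] for k in('clock','position','ee_rot','width','gripper_force','force','ft_torque')},s['joints'])
```

```text
{'clock': 3.9, 'position': array([0.46164222, 0.26966564, 0.12605226]), 'ee_rot': array([-3.09324147e+00, -5.45495752e-01, -8.55815904e-04]), 'width': 0.7064574791019477, 'gripper_force': 55.00103322401628, 'force': array([-1.17800268,  2.56767679,  5.59535042]), 'ft_torque': array([ 0.47399405,  0.34270289, -0.08295406])} [-0.34162303  0.45725114 -0.38439395  1.90822001  0.22851618  0.81779902
 -2.06907334]
```

Call:
arm_command --deltas '[0,0,-0.09,0,0,0,60,0,0,-0.18,0,0,0.0005,60,0,0,-0.27,0,0,0.001,60,0,0,-0.36,0,0,0.0015,60,0,0,-0.45,0,0,0.002,60,0,0,-0.54,0,0,0.0025,60,0,0,-0.63,0,0,0.003,60]'

```text
clock: 4.6
position: [0.4616, 0.2686, 0.1277]
ee_rot: [2.992, -0.955, -0.003]
force: [-0.4, 3.1, -11.1]
width: 0.713
gripper_force: 55.0
```

Run:
```python
from h import *
s=sensors.observe();print({k:s[k] for k in('clock','position','ee_rot','width','gripper_force','force','ft_torque')},s['joints'])
optics.get_image('side')
im=optics.get_image('side')[220:360,200:340];cv2.imwrite('pics/s2.png',cv2.resize(im,None,fx=4,fy=4))
```

```text
{'clock': 4.6, 'position': array([0.46156614, 0.26859427, 0.1276677 ]), 'ee_rot': array([ 2.99173708e+00, -9.55481023e-01, -2.53680948e-03]), 'width': 0.712629636211219, 'gripper_force': 54.989082570427854, 'force': array([ -0.44338713,   3.13301843, -11.09600432]), 'ft_torque': array([0.90655852, 0.03592273, 0.51581013])} [-0.72632693  0.42222931  0.13284276  1.93919563 -0.07769605  0.78674263
 -2.73907901]
```

View pics/s2.png

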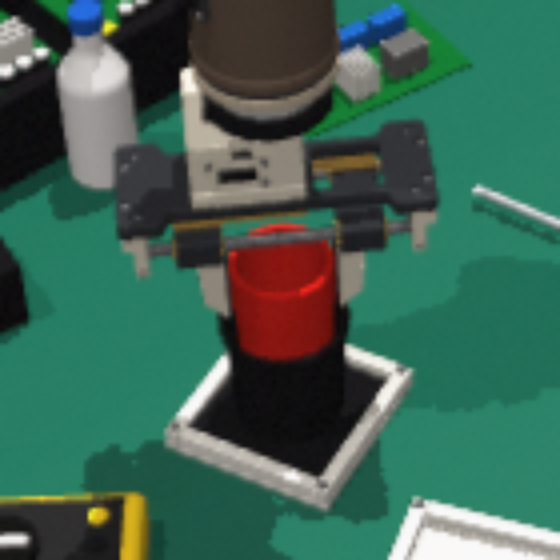

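The wrist view of the grasp looks good, and the black tub is down in the kerb. Joint 7 runs the opposite way from what I assumed and is near its limit, so I'll turn back (+z) with a slower rise.

Call:
arm_command --deltas '[0,0,0.05,0,0,0,60,0,0,0.13,0,0,0,60,0,0,0.21,0,0,0,60,0,0,0.3,0,0,0.0003,60,0,0,0.39,0,0,0.0006,60,0,0,0.48,0,0,0.0009,60,0,0,0.57,0,0,0.0012,60]'

```text
clock: 5.4
position: [0.461, 0.2688, 0.129]
ee_rot: [3.108, 0.449, -0.001]
force: [-0.2, 2.3, -2.0]
width: 0.709
gripper_force: 55.0
```

Run:
```python
from h import *
s=sensors.observe();print({k:s[k] for k in('clock','position','ee_rot','width','force','ft_torque')},s['joints'])
```

```text
{'clock': 5.4, 'position': array([0.46097335, 0.26879898, 0.12898431]), 'ee_rot': array([ 3.10787496e+00,  4.48988578e-01, -1.30807611e-03]), 'width': 0.7089245032554031, 'force': array([-0.16223425,  2.25636217, -2.02798675]), 'ft_torque': array([ 0.84960576,  0.08795   , -0.54799562])} [-0.54823211  0.42446509 -0.10676195  1.92389069  0.06256585  0.79778553
 -1.97321009]
```

Call:
arm_command --deltas '[0,0,0.09,0,0,0.0003,60,0,0,0.18,0,0,0.0007,60,0,0,0.27,0,0,0.0011,60,0,0,0.36,0,0,0.0015,60,0,0,0.45,0,0,0.0019,60,0,0,0.54,0,0,0.0023,60,0,0,0.63,0,0,0.0027,60,0,0,0.72,0,0,0.0031,60,0,0,0.81,0,0,0.0035,60,0,0,0.9,0,0,0.0039,60,0,0,0.99,0,0,0.0043,60]'

```text
clock: 6.5
position: [0.4612, 0.2688, 0.1337]
ee_rot: [1.9, 2.5, 0.005]
force: [-0.6, 2.6, -4.0]
width: 0.711
gripper_force: 55.0
```

Call:
arm_command --deltas '[0,0,0.09,0,0,0.0004,60,0,0,0.18,0,0,0.0008,60,0,0,0.27,0,0,0.0012,60,0,0,0.36,0,0,0.0016,60,0,0,0.45,0,0,0.002,60,0,0,0.54,0,0,0.0024,60,0,0,0.63,0,0,0.0028,60,0,0,0.72,0,0,0.0032,60,0,0,0.81,0,0,0.0036,60,0,0,0.9,0,0,0.004,60,0,0,0.99,0,0,0.0044,60]'

```text
clock: 7.6
position: [0.4612, 0.2688, 0.1386]
ee_rot: [-0.399, 3.114, 0.008]
force: [-2.7, 2.6, -4.3]
width: 0.71
gripper_force: 55.0
```

Run:
```python
from h import *
s=sensors.observe();print({k:s[k] for k in('clock','position','ee_rot','width','force','ft_torque')},s['joints'])
```

```text
{'clock': 7.6, 'position': array([0.4612245 , 0.26883393, 0.13863704]), 'ee_rot': array([-0.3986516 ,  3.11424929,  0.00779709]), 'width': 0.7095453647243724, 'force': array([-2.70295933,  2.64719363, -4.31006578]), 'ft_torque': array([ 0.94598163,  0.50349123, -0.45997171])} [ 0.00678416  0.56670625 -0.88964597  1.87350785  0.53317102  0.95396807
  0.69991686]
```

Call:
arm_command --deltas '[0,0,0.09,0,0,0.0004,60,0,0,0.18,0,0,0.0008,60,0,0,0.27,0,0,0.0012,60,0,0,0.36,0,0,0.0016,60,0,0,0.45,0,0,0.002,60,0,0,0.54,0,0,0.0024,60,0,0,0.63,0,0,0.0028,60,0,0,0.72,0,0,0.0032,60,0,0,0.81,0,0,0.0036,60,0,0,0.9,0,0,0.004,60,0,0,0.99,0,0,0.0044,60]'

```text
clock: 8.7
position: [0.4616, 0.2683, 0.1434]
ee_rot: [-2.467, 1.941, 0.004]
force: [-3.1, 1.2, -3.1]
width: 0.71
gripper_force: 55.0
```

Call:
arm_command --deltas '[0,0,-0.05,0,0,0,60,0,0,-0.13,0,0,0,60,0,0,-0.22,0,0,0.0004,60,0,0,-0.31,0,0,0.0008,60,0,0,-0.4,0,0,0.0012,60,0,0,-0.49,0,0,0.0016,60,0,0,-0.58,0,0,0.002,60,0,0,-0.67,0,0,0.0024,60,0,0,-0.76,0,0,0.0028,60,0,0,-0.85,0,0,0.0032,60,0,0,-0.94,0,0,0.0036,60]'

```text
clock: 9.8
position: [0.4615, 0.269, 0.1469]
ee_rot: [-0.504, 3.098, 0.008]
force: [-1.7, 3.1, -1.8]
width: 0.712
gripper_force: 55.0
```

Run:
```python
from h import *
s=sensors.observe();print({k:s[k] for k in('clock','position','ee_rot','width','force','ft_torque')},s['joints'])
optics.get_image('side')
im=optics.get_image('side')[220:360,200:340];cv2.imwrite('pics/s3.png',cv2.resize(im,None,fx=4,fy=4))
```

```text
{'clock': 9.8, 'position': array([0.46148389, 0.26904195, 0.14686967]), 'ee_rot': array([-0.50411256,  3.09801837,  0.00761612]), 'width': 0.7123241556329268, 'force': array([-1.68119273,  3.08573966, -1.83783947]), 'ft_torque': array([ 0.96687242,  0.25797764, -0.03859447])} [-0.00324602  0.54720606 -0.87076773  1.86595419  0.50445542  0.95978046
  0.79338268]
```

View pics/s3.png

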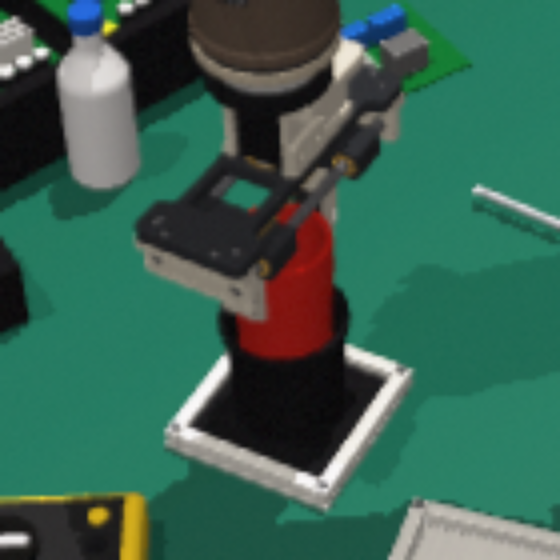

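The black tub is still down in the kerb (its foot is seated in the view), the red tub has clearly risen, and the torque is nearly zero, so it is almost free. One more twist and rise, then the straight lift.

Call:
arm_command --deltas '[0,0,-0.09,0,0,0.0006,60,0,0,-0.18,0,0,0.0012,60,0,0,-0.27,0,0,0.0018,60,0,0,-0.36,0,0,0.0024,60,0,0,-0.45,0,0,0.003,60,0,0,-0.54,0,0,0.0036,60,0,0,-0.63,0,0,0.0045,60,0,0,-0.7,0,0,0.0055,60,0,0,-0.7,0,0,0.0065,60,0,0,-0.7,0,0,0.008,60]'

```text
clock: 10.9
position: [0.4615, 0.2687, 0.154]
ee_rot: [1.175, 2.912, 0.004]
force: [1.2, 1.5, -3.8]
width: 0.711
gripper_force: 55.0
```

Call:
arm_command --deltas '[0,0,0,0,0,0.003,60,0,0,0,0,0,0.006,60,0,0,0,0,0,0.01,60,0,0,0,0,0,0.015,60,0,0,0,0,0,0.02,60,0,0,0,0,0,0.026,60,0,0,0,0,0,0.034,60,0,0,0,0,0,0.042,60,0,0,0,0,0,0.05,60,0,0,0,0,0,0.058,60,0,0,0,0,0,0.066,60,0,0,0,0,0,0.074,60,0,0,0,0,0,0.082,60,0,0,0,0,0,0.09,60,0,0,0,0,0,0.1,60,0,0,0,0,0,0.1,60,0,0,0,0,0,0.1,60]'

```text
clock: 12.6
position: [0.4613, 0.2688, 0.254]
ee_rot: [1.184, 2.908, 0.003]
force: [0.2, -0.5, -2.2]
width: 0.712
gripper_force: 55.0
```

Run:
```python
from h import *
s=sensors.observe();print({k:s[k] for k in('clock','position','ee_rot','width','force','ft_torque')},s['joints'])
optics.get_image('side')
im=optics.get_image('side')[200:360,200:360];cv2.imwrite('pics/s4.png',cv2.resize(im,None,fx=3.5,fy=3.5))
```

```text
{'clock': 12.6, 'position': array([0.46131015, 0.26875278, 0.25400697]), 'ee_rot': array([1.18445479, 2.90772035, 0.00343946]), 'width': 0.7117472576889295, 'force': array([ 0.21364687, -0.47074461, -2.16157097]), 'ft_torque': array([-0.06738462, -0.10332403, -0.03390039])} [-0.14411857  0.35121455 -0.63391603  1.74634113  0.22970548  1.11593749
 -0.0529193 ]
```

View pics/s4.png

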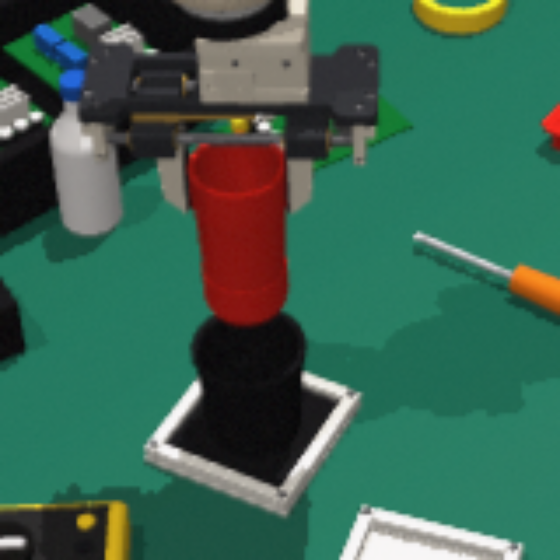

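The red tub is wholly out, its foot at about (245,320) in the crop, and the black tub is down and upright in its holder. Next is the carry to the tray.

Call:
arm_command --deltas '[0,0,0,0,-0.015,0,60,0,0,0,-0.001,-0.045,0,60,0,0,0,-0.002,-0.08,0,60,0,0,0,-0.003,-0.115,0,60,0,0,0,-0.004,-0.15,0,60,0,0,0,-0.005,-0.185,0,60,0,0,0,-0.006,-0.22,0,60,0,0,0,-0.006,-0.255,0,60,0,0,0,-0.006,-0.29,0,60,0,0,0,-0.006,-0.325,0,60,0,0,0,-0.006,-0.36,0,60,0,0,0,-0.006,-0.395,0,60,0,0,0,-0.006,-0.43,0,60,0,0,0,-0.006,-0.46,0,60,0,0,0,-0.006,-0.48,0,60,0,0,0,-0.006,-0.491,0,60,0,0,0,-0.006,-0.491,0,60,0,0,0,-0.006,-0.491,0,60,0,0,0,-0.006,-0.491,0,60]'

```text
clock: 14.6
position: [0.4554, -0.2208, 0.2539]
ee_rot: [1.182, 2.909, 0.004]
force: [-0.7, 0.9, -1.1]
width: 0.714
gripper_force: 55.0
```

Call:
arm_command --deltas '[0,0,0,0,0,-0.02,60,0,0,0,0,0,-0.045,60,0,0,0,0,0,-0.07,60,0,0,0,0,0,-0.09,60,0,0,0,0,0,-0.105,60,0,0,0,0,0,-0.115,60,0,0,0,0,0,-0.122,60,0,0,0,0,0,-0.127,60,0,0,0,0,0,-0.131,60,0,0,0,0,0,-0.133,60,0,0,0,0,0,-0.133,60,0,0,0,0,0,-0.133,60]'

```text
clock: 15.8
position: [0.4554, -0.2223, 0.1211]
ee_rot: [1.184, 2.908, 0.003]
force: [-0.0, 0.1, -1.7]
width: 0.711
gripper_force: 55.0
```

Run:
```python
from h import *
s=sensors.observe();print({k:s[k] for k in('clock','position','ee_rot','width','force','ft_torque')},s['joints'])
optics.get_image('side')
im=optics.get_image('side')[140:290,330:480];cv2.imwrite('pics/s5.png',cv2.resize(im,None,fx=3.5,fy=3.5))
```

```text
{'clock': 15.8, 'position': array([ 0.45540769, -0.22234336,  0.12113404]), 'ee_rot': array([1.18432326e+00, 2.90761660e+00, 2.90236256e-03]), 'width': 0.7105712806797527, 'force': array([-0.04000712,  0.06664249, -1.68656199]), 'ft_torque': array([ 0.0002734 , -0.07255982,  0.05875583])} [ 0.62788667  0.42206085 -0.36232792  1.98097779  0.20734963  0.77168473
  0.94282292]
```

View pics/s5.png

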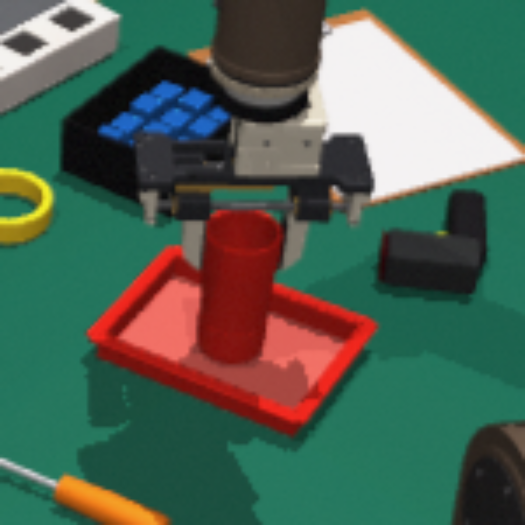

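The tub hangs upright over the middle of the tray floor, its foot at about (233,355) in the crop. I'll lower it slowly to contact.

Call:
arm_command --deltas '[0,0,0,0,0,-0.0015,60,0,0,0,0,0,-0.003,60,0,0,0,0,0,-0.0045,60,0,0,0,0,0,-0.0055,60,0,0,0,0,0,-0.0065,60,0,0,0,0,0,-0.0065,60]'

```text
clock: 16.5
position: [0.4551, -0.2223, 0.1142]
ee_rot: [1.185, 2.908, 0.003]
force: [0.4, 0.5, -1.1]
width: 0.707
gripper_force: 55.0
```

Call:
arm_command --deltas '[0,0,0,0,0,-0.0005,60,0,0,0,0,0,-0.001,60,0,0,0,0,0,-0.001,60,0,0,0,0,0,-0.001,60]'

```text
clock: 16.9
position: [0.4554, -0.2224, 0.114]
ee_rot: [1.184, 2.908, 0.002]
force: [-2.5, -0.4, 7.0]
width: 0.714
gripper_force: 55.0
```

It has made contact (+7 N). I'll release it and back off.

Call:
arm_command --deltas '[0,0,0,0,0,0,70,0,0,0,0,0,0,75,0,0,0,0,0,0,80,0,0,0,0,0,0,86,0,0,0,0,0,0,91.8,0,0,0,0,0,0,91.8,0,0,0,0,0,0,91.8]'

```text
clock: 17.6
position: [0.4552, -0.2223, 0.1133]
ee_rot: [1.185, 2.908, 0.003]
force: [-0.3, -0.2, 1.0]
width: 0.999
gripper_force: 0.0
```

Call:
arm_command --deltas '[0,0,0,0,0,0.01,91.8,0,0,0,0,0,0.025,91.8,0,0,0,0,0,0.05,91.8,0,0,0,0,0,0.08,91.8,0,0,0,0,0,0.11,91.8,0,0,0,0,0,0.14,91.8,0,0,0,0,0,0.14,91.8,0,0,0,0,0,0.14,91.8]'

```text
clock: 18.4
position: [0.4555, -0.2223, 0.2544]
ee_rot: [1.184, 2.906, 0.003]
force: [-0.6, -0.8, -1.1]
width: 0.998
gripper_force: 0.0
```

Run:
```python
from h import *
s=sensors.observe();print({k:s[k] for k in('clock','position','width','force')})
optics.get_image('side')
cv2.imwrite('pics/s6.png',optics.get_image('side'))
```

```text
{'clock': 18.4, 'position': array([ 0.45546966, -0.22233902,  0.25436879]), 'width': 0.9977908696010361, 'force': array([-0.58730514, -0.84155312, -1.12221835])}
```

View pics/s6.png

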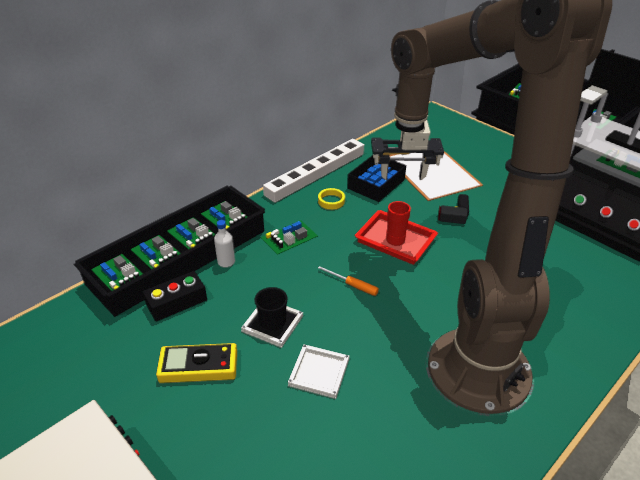

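The red tub stands upright in the tray at (398,224), the black tub is in its holder at (271,313), the gripper is clear and the bystanders haven't moved.

```bash
python3 -c "
from cell import arm;print(arm.sign_off())"
```

```text
the job is handed in; nothing more can be done
None
```

I twisted the red tub free, set it upright in the reject tray and let go; in the last picture the black tub is down in its holder and the bystanders look unmoved, and I have handed the job in (no verdict was returned).

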